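# Clear the glazing table

## Robot

A 6-joint arm with a two-finger parallel gripper is mounted at the origin on the work surface. World frame = base frame: x ahead of the robot, y to its left, z up, the work surface at z = 0. Lengths are in m, angles in rad, forces in N, time in s.
With the tool pointing down it reaches from about 0.375 to 0.975 m from the base axis. Payload 3.8 kg.
Tool frame: the origin (TCP) lies at the very end of the fingers, on their centre line; the grasp point (between the pads) lies 19 mm behind it; z points along the fingers, y is the line along which they close (so a half turn about z gives the same grasp; the last joint's range is limited). The gripper opens to 85 mm and grips with 20 to 120 N. Pads are 22 mm wide; open, the fingers measure 114 mm over their backs; the gripper's body (76 mm by 85 mm) begins 54 mm behind the grasp point. The pads swing forward as they close: fully open they stand 13 mm farther back than shut.
Start: joints at [-1.16, 0.264, 1.604, -0, 1.274, -0.037], TCP at [0.292, -0.608, 0.231] pointing down, gripper open.
Joint ranges: [-2.63, 2.63], [-0.94, 2.18], [0.31, 2.57], [-1.31, 4.45], [0, 2.66], [-2.55, 2.55]. Speed limits (rad/s): [2.57, 2.57, 3.14, 3.14, 3.14, 3.14].

## Interface

Orientations are given as a unit quaternion [x, y, z, w].
In Python, from workcell import ctrl gives the robot as it stands.
- The arm moves only by the tool servo_tool, never from a script. Its argument "deltas" is a list of rows, each a list of 7 numbers: the shift along the tool's x, y, z in cm, then the turn, a rotation vector about the tool's x, y, z in degrees, then the opening, from 0 (shut) to 1 (fully open). In form: [[tx, ty, tz, rx, ry, rz, grip], ...]. A call has 1 to 12 rows; each row is the pose to reach, as a shift and turn from the pose commanded when the call began, along the tool's axes at that moment; what a row does not reach only later rows make up. A row lasts 1/8 s, in which the tool goes at most 62.5 mm and 10.7 degrees, less where a joint would pass 70% of its speed; a pose out of reach is approached as far as the arm can. A call with a gripper value outside its range is refused whole. The fingers move at their own pace and stop on an object; "squeeze" is the grip in N (left out, the last holds). Time passes only in rows, so rows that repeat a pose let the fingers close. It gives the time, the measured TCP pose, the force, the opening and the grip force at its end, in the units of the state.
- ctrl.state(): the state, without advancing time (a new reading comes with each control period).
- ctrl.get_image(name): name is "scene" or "top"; returns the picture (400x640x3 uint8, red, green, blue); there is no depth.
- ctrl.calibration(name): a dict with "fx", "fy", "cx", "cy" (pixels), "dist_coeffs" ([k1, k2, p1, p2, k3] as OpenCV has them; the pictures are not rectified), "xyz" and "orientation" of the camera in the world. Camera axes: x right, y up, looking along -z (the intrinsics and any distortion apply to the point x, -y, -z); pixel columns grow to the right and rows downward; lengths in m; the calibration is good to about 2 mm. A picture is of the moment at which its call begins. calibration takes no time and is no camera call.
- ctrl.job_done(): hands the job in; it is judged then, once.
The state is a dict: "time": time; "q": joint angles; "qvel": joint speeds; "joint_torque": joint torques, N m; "ee_pos": TCP position; "orientation": TCP orientation; "contact_force": force on the tool from outside, world axes, zero at the start; "torque": the same for the moment, N m; "opening": finger opening in m; "grip_force": force on a finger pad.
Only numpy, scipy, OpenCV 4.12 (cv2) and the standard library are available. Lean on these libraries where they do the work, as an engineer would, in place of code of your own. Each camera call takes 0.05 s, during which the arm holds its last target. There are 200 camera calls.

## Task

Clear up after glazing: hang the pail that is standing on the low ware shelf by its handle over both prongs of the hook stand, and put every glaze jar and tub on the shelf, upright, in two straight neat rows - all the tall jars on the back line, all the low tubs on the front line, standing side by side in one unbroken run with no more than about 2 cm between neighbours. Set them down gently and leave the mug, bowl, cup, brush and kiln stilt as they are.

Things in the scene. Friction and masses are not known exactly. Their poses are not given: they have to be found in the camera images.
- shelf: low fixed ware shelf: plywood board 240 mm deep (its x) by 380 mm long (its y), flat top 60 mm above the table. Origin on the table under the board's centre; x points away from the robot to the back, y along the board to the left. Two dark lines inlaid flush along y: the back one at x = +50 mm, the front one at x = -50 mm
- stand: fixed steel hook stand: base plate 120 x 120 x 12 mm, post 200 mm high at the origin (foot of post, z up), two parallel prongs 8 mm thick, 64 mm apart (y = +-32 mm), reaching from the post top along -x (towards the robot). Each dips to a low stretch 58 to 78 mm out (top 189 mm above table), then turns up to a tip 94 mm out, 209 mm high. Open between the prongs: fingers fit there
- hook_seat (a point): point midway between the two prongs where the middle of the pail's handle bar lies when hung: 68 mm out from the post along the stand's -x, 193 mm above the table; axes parallel to the stand's
- pail: small lidded white plastic pail, 76 mm wide at the foot, 94 at the grey lid, lid top 88 mm high; over it a rigid fixed steel wire handle, 112 mm wide along the pail's y, with a level top bar 92 mm long along y, 8 mm thick. About 0.3 kg. Origin at the centre of its underside, z up. Starts on the ware shelf, in the way of the rows
- pail_grip (a point): middle of the pail's handle bar, 150 mm above the pail's underside (bar axis); axes parallel to the pail's, the bar runs along y
- jar1: tall glaze jar, upright cylinder 54 mm in diameter and 85 mm high, white plastic with a paper label and grey screw lid, about 0.2 kg; origin at the centre of its underside, z up. Starts standing on the table. Three or four tall jars are present; an absent one has no pose
- jar2: tall glaze jar, upright cylinder 54 mm in diameter and 85 mm high, white plastic with a paper label and grey screw lid, about 0.2 kg; origin at the centre of its underside, z up. Starts standing on the table. Three or four tall jars are present; an absent one has no pose
- jar3: tall glaze jar, upright cylinder 54 mm in diameter and 85 mm high, white plastic with a paper label and grey screw lid, about 0.2 kg; origin at the centre of its underside, z up. Starts standing on the table. Three or four tall jars are present; an absent one has no pose
- jar4: tall glaze jar, upright cylinder 54 mm in diameter and 85 mm high, white plastic with a paper label and grey screw lid, about 0.2 kg; origin at the centre of its underside, z up. Starts standing on the table. Three or four tall jars are present; an absent one has no pose
- tub1: low glaze tub, upright cylinder 58 mm in diameter and 50 mm high, white plastic with a paper label and grey lid, about 0.2 kg; origin at the centre of its underside, z up. Starts standing on the table. Two or three tubs are present; an absent one has no pose
- tub2: low glaze tub, upright cylinder 58 mm in diameter and 50 mm high, white plastic with a paper label and grey lid, about 0.2 kg; origin at the centre of its underside, z up. Starts standing on the table. Two or three tubs are present; an absent one has no pose
- tub3: low glaze tub, upright cylinder 58 mm in diameter and 50 mm high, white plastic with a paper label and grey lid, about 0.2 kg; origin at the centre of its underside, z up. Starts standing on the table. Two or three tubs are present; an absent one has no pose
- mug: bystander: white ceramic mug, 72 mm wide, 85 mm high, handle at its +y reaching about 65 mm from the axis; origin under its centre; stands among the jars
- bowl: bystander: white bowl 100 mm wide, 50 mm high, near the robot; origin under its centre
- cup: bystander: terracotta cup 66 mm wide, 60 mm high, beyond the jars; origin under its centre
- brush: bystander: glaze brush 160 mm long, 24 mm wide, 12 mm high, lying on the table near the robot along its x axis; origin on the table under its middle
- stilt: bystander: three-armed terracotta kiln stilt, 76 mm across, 14 mm high, beyond the jars; origin under its centre
Things that resemble listed ones, but are neither listed nor needed, are in the scene too. Leave any turquoise look-alike of the jar3 alone.

How it is judged:
By the outcome, as a careful person would: the job done as asked, in the order asked, and still so for the second after the job is handed in, with the robot touching nothing.
Of jar1, jar2, jar3, jar4 only 3 to 4 are there at a start; the rules pass over those that are not, and their reading is None.
Of tub1, tub2, tub3 only 2 to 3 are there at a start; the rules pass over those that are not, and their reading is None.
At some moment in a run one of tub1, tub2, tub3 may be knocked a few centimetres aside while the robot is not near it.
It also fails if it takes over 208 s, if anything falls off the work surface, if the arm or the gripper's body presses on something with over 40 N, if the wrist force passes 120 N, or if a joint passes its speed limit or range.

## Working session

There is one attempt and no reset: what is moved stays moved. The work goes in short steps, Python scripts to look and compute and a tool call to move; the robot and the scene stay as the last step left them, time stands still between calls to the robot, and variables do not carry over. Pictures are saved under pics/ and viewed, at most 14 in all, crops included, and the job is handed in when it is done.

Besides the shell and the picture viewer there is one more tool, called as a command line: name --pt "numbers of a row" for each row, then --argument value for the rest. servo_tool: Moves the arm, as the interface text tells. Its arguments: {"type":"object","properties":{"deltas":{"type":"array"},"squeeze":{"type":"number"}},"required":["deltas"]}

```bash
ls; mkdir -p pics
python3 - <<'E'
from workcell import ctrl
import cv2
for n in ("scene","top"):
    im=ctrl.get_image(n); cv2.imwrite(f"pics/{n}0.png",im[:,:,::-1]); print(n,ctrl.calibration(n))
print(ctrl.state())
E
```

```text
pics
scene {'fx': 366.3816667944155, 'fy': 366.3816667944155, 'cx': 317.3818326765561, 'cy': 198.40528039690508, 'dist_coeffs': array([-0.04946047,  0.        ,  0.        ,  0.        ,  0.        ]), 'xyz': array([ 1.01911125, -0.42176864,  0.83381662]), 'orientation': array([0.35818414, 0.14300638, 0.33516836, 0.85960193])}
top {'fx': 442.46187392951566, 'fy': 442.46187392951566, 'cx': 329.50704397172166, 'cy': 198.7922649691216, 'dist_coeffs': array([0.01753574, 0.        , 0.        , 0.        , 0.        ]), 'xyz': array([0.45416306, 0.10097766, 1.14080452]), 'orientation': array([ 0.02442055, -0.03984421, -0.70368916,  0.70896942])}
{'time': 0.1, 'q': array([-1.15989713e+00,  2.64666145e-01,  1.60523611e+00,  2.21568484e-06,
        1.27371006e+00, -3.68702609e-02]), 'qvel': array([ 1.01141057e-03, -2.78417528e-03, -4.08941475e-03, -1.13483537e-03,
        2.13433552e-05,  4.40785203e-04]), 'joint_torque': array([ 3.29644045e-04, -5.16708612e+01, -3.68588948e+01, -9.95721120e-05,
        6.25811663e-03,  3.60275828e-05]), 'ee_pos': array([ 0.29199801, -0.60784021,  0.23009511]), 'orientation': array([ 9.75041900e-01,  2.22018635e-01, -1.86713086e-04, -9.92417586e-04]), 'contact_force': array([0.74606147, 0.43701848, 0.23916046]), 'torque': array([0.03980561, 0.01865114, 0.00371248]), 'grip_force': 0.0, 'opening': 0.08558100137848788}
```

View pics/scene0.png

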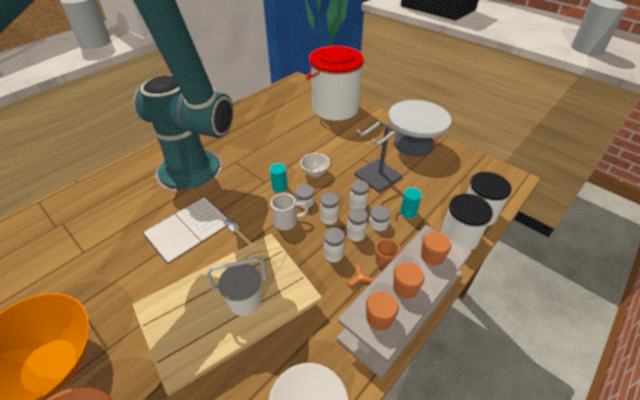

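View pics/top0.png

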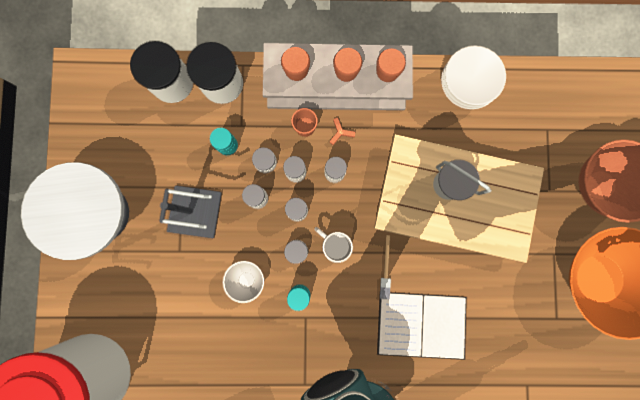

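Scene: candidates at (305,196), (329,207), (359,194), (357,224), (380,217) and (334,245). Look-alikes: the turquoise ones at (278,178) and (412,203), the mug at (284,211), the bowl (315,165) and the cup (387,252). The pail is at (240,285) and the stand at (380,170). I'll check with close crops.

```bash
cat > h.py <<'E'
import numpy as np, cv2
from scipy.spatial.transform import Rotation as R
from workcell import ctrl
CAL={n:ctrl.calibration(n) for n in ("scene","top")}
def cam(n):
    c=CAL[n]; K=np.array([[c['fx'],0,c['cx']],[0,c['fy'],c['cy']],[0,0,1.]])
    Rw=R.from_quat(c['orientation']).as_matrix()@np.diag([1,-1,-1.])   # cv cam -> world
    return K,c['dist_coeffs'],Rw,c['xyz']
def proj(n,P):
    K,d,Rw,t=cam(n); P=np.atleast_2d(P).astype(float)
    rv,_=cv2.Rodrigues(Rw.T)
    return cv2.projectPoints(P,rv,-Rw.T@t,K,d)[0].reshape(-1,2)
def ray(n,uv):
    K,d,Rw,t=cam(n)
    p=cv2.undistortPoints(np.array(uv,float).reshape(-1,1,2),K,d).reshape(-1,2)
    return t,np.c_[p,np.ones(len(p))]@Rw.T
def atz(n,uv,z):
    t,r=ray(n,uv); return t+r*((z-t[2])/r[:,2])[:,None]
def tri(uvs,uvt):
    out=[]
    for a,b in zip(uvs,uvt):
        o1,d1=ray("scene",[a]);o2,d2=ray("top",[b]);d1=d1[0];d2=d2[0]
        s=np.linalg.lstsq(np.c_[d1,-d2],o2-o1,rcond=None)[0]
        p,q=o1+s[0]*d1,o2+s[1]*d2; out.append(np.r_[(p+q)/2,np.linalg.norm(p-q)])
    return np.array(out)
def shot(n,name,box=None,k=1):
    im=ctrl.get_image(n)[:,:,::-1]
    if box: x0,y0,x1,y1=box; im=im[y0:y1,x0:x1]
    cv2.imwrite(f"pics/{name}.png",cv2.resize(im,None,fx=k,fy=k,interpolation=cv2.INTER_CUBIC))
E
python3 - <<'E'
import cv2
for n,b in (("scene",(255,120,435,280)),("top",(150,110,350,260))):
    im=cv2.imread(f"pics/{n}0.png"); x0,y0,x1,y1=b
    im=cv2.resize(im[y0:y1,x0:x1],None,fx=3.6,fy=3.6,interpolation=cv2.INTER_CUBIC); cv2.imwrite(f"pics/{n}0c.png",im)
E
```

```text
(no output)
```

View pics/scene0c.png

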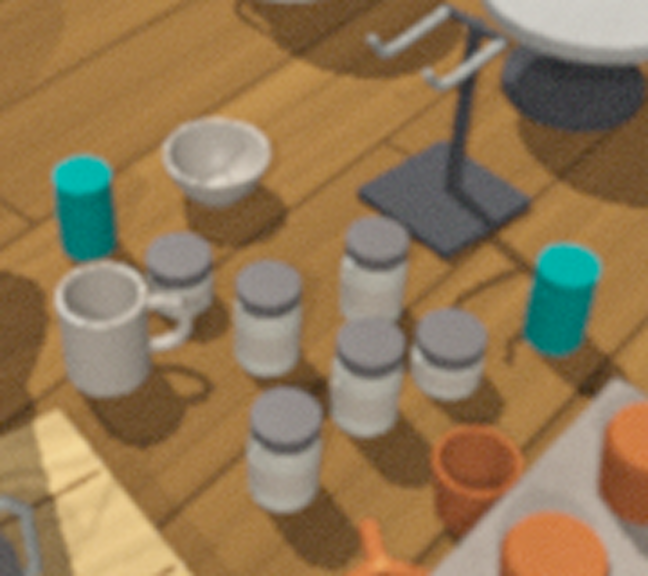

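View pics/top0c.png

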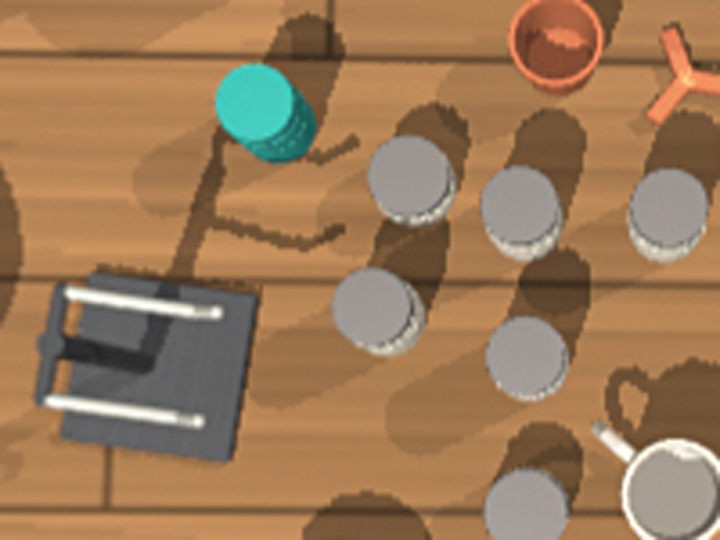

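Crops: lids in the scene crop show four tall jars (268,286), (376,240), (370,343), (285,415) and two tubs (179,258), (450,335). In the top crop the tubs are (411,179) and (527,508), and the jars (522,210), (669,213), (375,309) and (527,357). Prong tips in the top crop are (219,312) and (202,421), pointing to the right (world −y). Next the pail and the shelf.

Run:
```python
import cv2,numpy as np
a=cv2.imread("pics/scene0.png")[235:390,125:330]; b=cv2.imread("pics/top0.png")[120:275,365:555]
a=cv2.resize(a,None,fx=3.8,fy=3.8,interpolation=cv2.INTER_CUBIC)[:580,:780];cv2.imwrite("pics/pa.png",a)
b=cv2.resize(b,None,fx=3.8,fy=3.8,interpolation=cv2.INTER_CUBIC);cv2.imwrite("pics/pb.png",b)
```

```text
(no output)
```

View pics/pa.png

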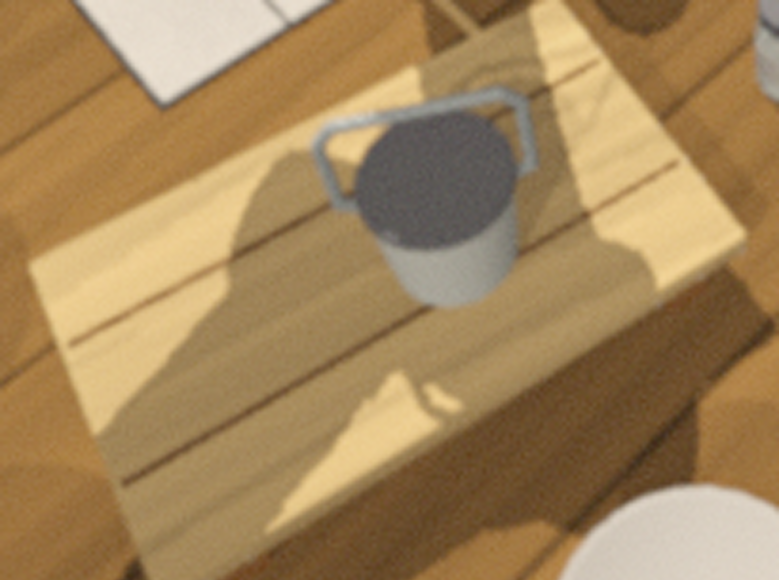

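View pics/pb.png

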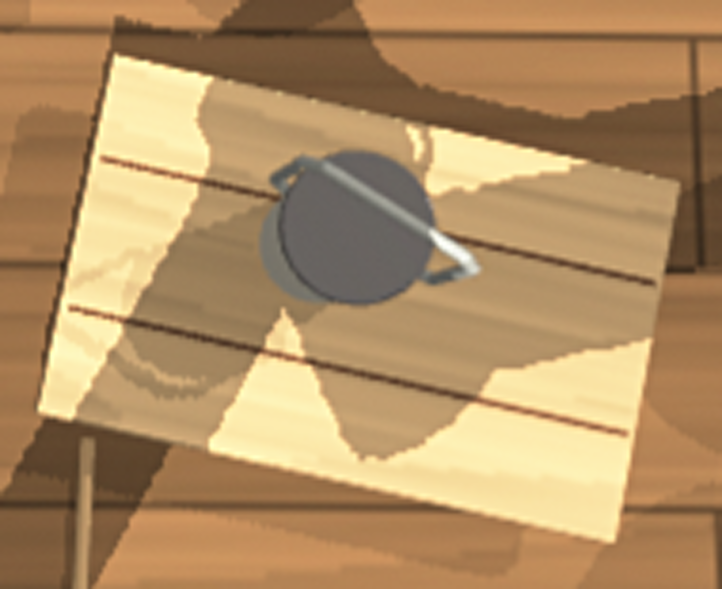

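Pail crops: in the scene crop the handle bar runs from (327,135) to (505,93), and in the top crop from (305,160) to (475,268). The two inlaid lines are clear in both views. Triangulating all of it now.

Run:
```python
from h import *
np.set_printoptions(precision=4,suppress=True)
pa=lambda p:np.array(p)/3.8+[125,235]; pb=lambda p:np.array(p)/3.8+[365,120]
sa=lambda p:np.array(p)/3.6+[255,120]; tb=lambda p:np.array(p)/3.6+[150,110]
off=-0.36 # resize half-pixel
L=tri(pa([(678,162),(122,484),(600,62),(70,345)])+off,pb([(102,157),(655,282),(69,308),(628,434)])+off); print("lines BL BR FL FR\n",L)
c=pb([(113,54),(681,183),(613,543),(38,412)])+off
C=atz("top",c,0.06); print("corners z60\n",C,"centre",C.mean(0))
v=C[0]-C[1]+C[3]-C[2]; print("shelf yaw of y axis",np.degrees(np.arctan2(v[1],v[0]))-90, [np.linalg.norm(C[i]-C[i-1]) for i in range(4)])
print("bar\n",tri(pa([(505,93),(327,135)])+off,pb([(305,160),(475,268)])+off))
print("bar at z.21",atz("top",pb([(305,160),(475,268)])+off,.21))
print("prong tips",tri(sa([(374,47),(431,82)])+off,tb([(202,421),(219,312)])+off), atz("top",tb([(202,421),(219,312)])+off,.205))
print("prong roots",atz("top",tb([(52,401),(72,294)])+off,.2))
print("base corners",atz("top",tb([(95,270),(260,291),(231,462),(60,437)])+off,.012))
# lids
names="A B C D E F".split()
top=tb([(411,179),(522,210),(669,213),(375,309),(527,357),(527,508)])+off
sc=sa([(450,332),(370,343),(285,415),(376,240),(268,286),(179,258)])+off
im=cv2.imread("pics/top0.png"); hsv=cv2.cvtColor(im,cv2.COLOR_BGR2HSV)
m=((hsv[...,1]<45)&(hsv[...,2]>105)&(hsv[...,2]<175)).astype(np.uint8)
print([hsv[int(y),int(x)] for x,y in top])
n,lab,st,ce=cv2.connectedComponentsWithStats(cv2.morphologyEx(m,cv2.MORPH_OPEN,np.ones((3,3))))
t2=[]
for p in top:
    k=lab[int(p[1]),int(p[0])]; t2.append(ce[k]); print(p,ce[k],st[k])
T=tri(sc,top); 
for nm,t in zip(names,T): print(nm,t)
```

```text
lines BL BR FL FR
 [[ 0.6473 -0.0762  0.0606  0.0026]
 [ 0.5686 -0.4359  0.0614  0.0027]
 [ 0.549  -0.0541  0.0582  0.0012]
 [ 0.4704 -0.4148  0.0597  0.001 ]]
corners z60
 [[ 0.7167 -0.083   0.06  ]
 [ 0.6347 -0.4547  0.06  ]
 [ 0.4009 -0.402   0.06  ]
 [ 0.4819 -0.0331  0.06  ]] centre [ 0.5586 -0.2432  0.06  ]
shelf yaw of y axis -12.415430214301907 [np.float64(0.24006865974350228), np.float64(0.3806505274026929), np.float64(0.23961827756706172), np.float64(0.37771838928988966)]
bar
 [[ 0.6184 -0.1708  0.2055  0.0103]
 [ 0.5625 -0.2599  0.2046  0.0051]]
bar at z.21 [[ 0.6208 -0.1654  0.21  ]
 [ 0.5604 -0.2599  0.21  ]]
prong tips [[0.4788 0.3416 0.1973 0.0007]
 [0.5434 0.334  0.1969 0.0003]] [[0.4789 0.3399 0.205 ]
 [0.5427 0.3321 0.205 ]]
prong roots [[0.4901 0.4284 0.2   ]
 [0.5531 0.4193 0.2   ]]
base corners [[0.59   0.4675 0.012 ]
 [0.5762 0.3514 0.012 ]
 [0.4554 0.3681 0.012 ]
 [0.4722 0.4873 0.012 ]]
[array([ 13,  19, 158], dtype=uint8), array([ 12,  21, 160], dtype=uint8), array([ 11,  22, 160], dtype=uint8), array([  9,  16, 158], dtype=uint8), array([ 13,  19, 160], dtype=uint8), array([ 14,  20, 163], dtype=uint8)]
[263.8067 159.3622] [263.3105 158.5232] [252 148  24  22 409]
[294.64   167.9733] [294.301  166.9738] [284 156  22  22 382]
[335.4733 168.8067] [335.2929 167.5435] [325 157  22  22 379]
[253.8067 195.4733] [253.3289 194.8184] [243 185  23  21 380]
[296.0289 208.8067] [295.9278 208.5361] [285 198  23  22 388]
[296.0289 250.7511] [295.6388 251.0502] [285 240  23  23 418]
A [0.6503 0.2411 0.0497 0.0013]
B [0.6252 0.163  0.0803 0.0003]
C [0.6239 0.064  0.0802 0.0003]
D [0.5568 0.2591 0.0813 0.0015]
E [0.5255 0.1577 0.0802 0.0018]
F [0.4243 0.1576 0.0468 0.003 ]
```

```bash
cat >> h.py <<'E'
def go(tag,xyz,yaw):
    """shift (tool cm) and rz (deg) from the present pose to TCP xyz, tool x at world angle yaw, tool down"""
    s=ctrl.state(); Rt=R.from_quat(s['orientation']).as_matrix()
    d=Rt.T@(np.array(xyz)-s['ee_pos'])*100
    a=np.radians(yaw); G=np.array([[np.cos(a),np.sin(a),0],[np.sin(a),-np.cos(a),0],[0,0,-1.]])
    rv=np.degrees(R.from_matrix(Rt.T@G).as_rotvec())
    print(tag,"shift",np.round(d,2),"rot",np.round(rv,1))
def st():
    s=ctrl.state(); print("t",round(s['time'],2),"pos",np.round(s['ee_pos'],4),"F",np.round(s['contact_force'],1),"open",round(s['opening'],4),"grip",round(s['grip_force'],1),"q",np.round(s['q'],2))
def blobs(im,which="lid"):
    hsv=cv2.cvtColor(im,cv2.COLOR_RGB2HSV)
    m=((hsv[...,1]<45)&(hsv[...,2]>105)&(hsv[...,2]<175)).astype(np.uint8)
    n,lab,s,ce=cv2.connectedComponentsWithStats(cv2.morphologyEx(m,cv2.MORPH_OPEN,np.ones((3,3))))
    # bounding-box centre of lid-sized blobs
    return np.array([[b[0]+b[2]/2-.5,b[1]+b[3]/2-.5,b[4]] for b,c in zip(s[1:],ce[1:]) if 330<b[4]<520 and 19<=b[2]<=27 and 19<=b[3]<=27])
E
python3 - <<'E'
from h import *
np.set_printoptions(precision=4,suppress=True)
im=cv2.imread("pics/top0.png")[:,:,::-1]
for b in blobs(im): print(b, "z85",atz("top",[b[:2]],.085)[0][:2],"z50",atz("top",[b[:2]],.05)[0][:2])
m=np.array([.5906,-.2127,.21]); print("bar mid in scene",proj("scene",m),"seen",np.array([416,114])/3.8+[125,235])
for a in (57.4,): go("above bar",[.5906,-.2127,.32],a); go("bar",[.5906,-.2127,.191],a)
print("bowl",atz("top",[(243,282)],.05),"mug",atz("top",[(337,247)],.085),"cup",atz("top",[(304,121)],.06))
E
```

```text
[263.5 158.5 409. ] z85 [0.6466 0.2378] z50 [0.6529 0.2423]
[294.5 166.5 382. ] z85 [0.6279 0.1631] z50 [0.6336 0.1651]
[335.5 167.5 379. ] z85 [0.6265 0.0643] z50 [0.6322 0.063 ]
[254. 195. 380.] z85 [0.5581 0.2587] z50 [0.5615 0.2639]
[296.  208.5 388. ] z85 [0.5266 0.1581] z50 [0.529 0.16 ]
[337. 248. 476.] z85 [0.4334 0.0597] z50 [0.4327 0.0583]
[296. 251. 418.] z85 [0.4258 0.1567] z50 [0.4249 0.1586]
bar mid in scene [[235.6064 262.418 ]] seen [234.4737 265.    ]
above bar shift [ 44.02 -22.71  -8.94] rot [ -0.1  -0.  -31.7]
bar shift [ 44.02 -22.68   3.96] rot [ -0.1  -0.  -31.7]
bowl [[0.3497 0.2856 0.05  ]] mug [[0.4358 0.0597 0.085 ]] cup [[0.7467 0.1424 0.06  ]]
```

Run:
```python
from h import *
np.set_printoptions(precision=4,suppress=True)
im=cv2.imread("pics/top0.png")[:,:,::-1]; hsv=cv2.cvtColor(im,cv2.COLOR_RGB2HSV)
pb=lambda p:np.array(p)/3.8+[365,120]-.36; pa=lambda p:np.array(p)/3.8+[125,235]-.36
print("lid",tri(pa([(437,180)]),pb([(357,227)])), atz("top",pb([(357,227)]),.148))
# bar brightness profile perpendicular to the bar
g=cv2.cvtColor(im,cv2.COLOR_RGB2GRAY).astype(np.float32)
a,b=pb([(305,160)])[0],pb([(475,268)])[0]; u=(b-a)/np.linalg.norm(b-a); n=np.array([-u[1],u[0]])
for f in np.linspace(.1,.8,6):
    p=a+(b-a)*f; s=np.arange(-5,5.1,.5); q=np.array([p+n*k for k in s],np.float32)
    v=cv2.remap(g,q[:,0].reshape(1,-1),q[:,1].reshape(1,-1),cv2.INTER_LINEAR)[0]; print(round(f,2),v.astype(int))
```

```text
lid [[ 0.5921 -0.2162  0.1418  0.0012]] [[ 0.5916 -0.2137  0.148 ]]
0.1 [119 109 104 110 120 134 145 143 135 125 112 102  99  98  99  99 100 100
 100 100 100]
0.24 [ 98  98 101 111 127 144 154 151 142 129 116 103  98  97  98  99  99  99
 100 100 100]
0.38 [ 99  98 100 109 124 141 153 152 144 130 117 105 101  99  99  99 100 100
 101 100 100]
0.52 [100  99 102 111 126 143 155 154 143 131 117 104 100  98  98  99 100 100
 100 100 100]
0.66 [ 97  97  99 110 126 142 153 152 143 130 117 104  99  98  98  99 100 100
 100 100 100]
0.8 [155 134 116 120 138 183 221 241 247 245 218 185 157 142 140 142 145 144
 144 144 146]
```

servo_tool --pt "0 0 -9 0 0 0 1" --pt "0 0 -9 0 0 0 1" --pt "44.1 -22.5 -9 0 0 -31.7 1" --pt "44.1 -22.5 -9 0 0 -31.7 1" --pt "44.1 -22.5 -9 0 0 -31.7 1" --pt "44.1 -22.5 -9 0 0 -31.7 0.6" --pt "44.1 -22.5 -9 0 0 -31.7 0.6" --pt "44.1 -22.5 -9 0 0 -31.7 0.6" --pt "44.1 -22.5 -9 0 0 -31.7 0.6" --pt "44.1 -22.5 -9 0 0 -31.7 0.6" --pt "44.1 -22.5 -9 0 0 -31.7 0.6" --pt "44.1 -22.5 -9 0 0 -31.7 0.6" --squeeze 60

```text
time: 1.6
ee_pos: [0.592, -0.2147, 0.3206]
orientation: [0.877, 0.48, -0.001, -0.0]
contact_force: [0.2, -0.2, -0.1]
opening: 0.0512
grip_force: 0.0
```

Run:
```python
from h import *
st(); go("bar",[.593,-.2145,.191],57.4)
```

```text
t 1.6 pos [ 0.592  -0.2147  0.3206] F [ 0.2 -0.2 -0.1] open 0.0512 grip 0.0 q [-0.39  0.14  1.59 -0.    1.41  0.18]
bar shift [ 0.08  0.09 12.96] rot [-0.1  0.1  0. ]
```

servo_tool --pt "0.1 0.1 5 0 0 0 0.6" --pt "0.1 0.1 9 0 0 0 0.6" --pt "0.1 0.1 11.5 0 0 0 0.6" --pt "0.1 0.1 13 0 0 0 0.6" --pt "0.1 0.1 13 0 0 0 0.6" --pt "0.1 0.1 13 0 0 0 0.3" --pt "0.1 0.1 13 0 0 0 0.15" --pt "0.1 0.1 13 0 0 0 0" --pt "0.1 0.1 13 0 0 0 0" --pt "0.1 0.1 13 0 0 0 0" --pt "0.1 0.1 13 0 0 0 0" --pt "0.1 0.1 13 0 0 0 0"

```text
time: 3.1
ee_pos: [0.5944, -0.2145, 0.1929]
orientation: [0.877, 0.48, 0.001, 0.001]
contact_force: [-1.0, 1.2, 5.7]
opening: 0.006
grip_force: 58.7
```

Run:
```python
from h import *
st()
seat=np.array([.514,.363]); u=np.array([-.118,-.993])
for s,z in ((.09,.33),):
    p=seat+s*u; go("pre173",[*p,z-.019],173.2)
```

```text
t 3.1 pos [ 0.5944 -0.2145  0.1929] F [-1.   1.2  5.7] open 0.006 grip 58.7 q [-0.39  0.21  1.74  0.    1.19  0.18]
pre173 shift [ 36.2  -33.96 -11.86] rot [ 1.000e-01  1.000e-01 -1.158e+02]
```

servo_tool --pt "0 0 -1 0 0 0 0" --pt "0 0 -3 0 0 0 0" --pt "0 0 -6 0 0 0 0" --pt "0 0 -10 0 0 0 0" --pt "0 0 -13 0 0 0 0" --pt "0 0 -13 0 0 0 0"

```text
time: 3.85
ee_pos: [0.5956, -0.2151, 0.3259]
orientation: [0.877, 0.48, 0.002, 0.003]
contact_force: [0.2, -0.1, -3.5]
opening: 0.0057
grip_force: 58.6
```

Run:
```python
from h import *
st()
seat=np.array([.514,.363]); u=np.array([-.118,-.993])
p=seat+.09*u; go("pre173",[*p,.33-.019],173.2)
```

```text
t 3.85 pos [ 0.5956 -0.2151  0.3259] F [ 0.2 -0.1 -3.5] open 0.0057 grip 58.6 q [-0.39  0.14  1.58  0.    1.41  0.18]
pre173 shift [ 36.18 -34.14   1.28] rot [   0.4    0.4 -115.8]
```

servo_tool --pt "2 -2 0 0 0 -8 0" --pt "5 -5 0 0 0 -18 0" --pt "9 -8.5 0 0 0 -28 0" --pt "13 -12 0 0 0 -38.5 0" --pt "17 -16 0 0 0 -49 0" --pt "21 -20 0 0 0 -59.5 0" --pt "25 -23.5 0 0 0 -70 0" --pt "29 -27 0 0 0 -80 0" --pt "32 -30 0 0 0 -90 0" --pt "34.5 -32.5 0 0 0 -100 0" --pt "36 -34 0 0 0 -109 0" --pt "36.2 -34.1 0 0 0 -115.8 0"

```text
time: 5.35
ee_pos: [0.5003, 0.2758, 0.3189]
orientation: [0.056, 0.998, -0.001, -0.002]
contact_force: [0.6, 0.0, -3.2]
opening: 0.0054
grip_force: 58.7
```

servo_tool --pt "0 0 0 0 0 0 0" --pt "0 0 0 0 0 0 0" --pt "0 0 0 0 0 0 0" --pt "0 0 0 0 0 0 0"

```text
time: 5.85
ee_pos: [0.502, 0.274, 0.3213]
orientation: [0.06, 0.998, 0.0, 0.0]
contact_force: [1.1, -0.6, -3.3]
opening: 0.0058
grip_force: 58.7
```

Run:
```python
from h import *
st()
shot("scene","hang1",(230,60,450,230),3.5)
seat=np.array([.514,.363]); u=np.array([-.118,-.993])
for s,z in ((.09,.245),(.058,.245),(.045,.228),(0,.228),(0,.194)):
    p=seat+s*u; go((s,z),[*p,z-.019],173.2)
```

```text
t 5.85 pos [0.502  0.274  0.3213] F [ 1.1 -0.6 -3.3] open 0.0058 grip 58.7 q [ 0.46  0.03  1.71  0.    1.41 -0.99]
(0.09, 0.245) shift [-0.14 -0.03  9.54] rot [ 0.   0.  -0.1]
(0.058, 0.245) shift [-0.13  3.17  9.54] rot [ 0.   0.  -0.1]
(0.045, 0.228) shift [-0.13  4.47 11.24] rot [ 0.   0.  -0.1]
(0, 0.228) shift [-0.12  8.97 11.24] rot [ 0.   0.  -0.1]
(0, 0.194) shift [-0.12  8.97 14.64] rot [ 0.   0.  -0.1]
```

View pics/hang1.png

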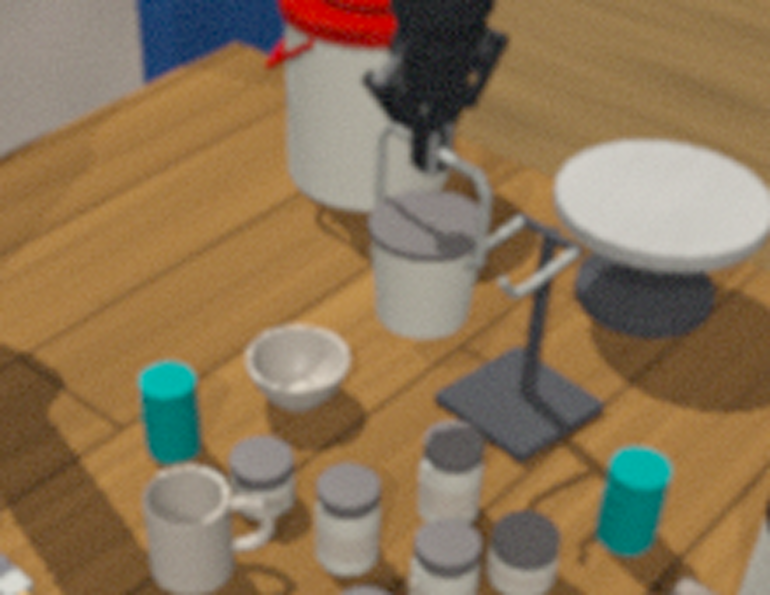

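The picture shows the pail hanging level at (425,270), with the handle gripped at its middle, in front of the prongs at (520,290). Moving in over the prongs.

servo_tool --pt "-0.1 0 3 0 0 0 0" --pt "-0.1 0 6 0 0 0 0" --pt "-0.1 0 9 0 0 0 0" --pt "-0.1 0 9.5 0 0 0 0" --pt "-0.1 1.5 9.5 0 0 0 0" --pt "-0.1 3.2 9.5 0 0 0 0" --pt "-0.1 4.5 11 0 0 0 0" --pt "-0.1 6 11.2 0 0 0 0" --pt "-0.1 7.5 11.2 0 0 0 0" --pt "-0.1 9 11.2 0 0 0 0" --pt "-0.1 9 11.2 0 0 0 0" --pt "-0.1 9 11.2 0 0 0 0"

```text
time: 7.4
ee_pos: [0.5136, 0.3634, 0.2094]
orientation: [0.06, 0.998, -0.0, -0.0]
contact_force: [0.4, -0.6, -3.4]
opening: 0.0059
grip_force: 58.7
```

Run:
```python
from h import *
st()
shot("scene","hang2",(300,90,440,200),4); shot("top","hang2t",(130,140,290,280),4)
a=cv2.imread("pics/hang2.png");b=cv2.imread("pics/hang2t.png");h=440
cv2.imwrite("pics/hang2b.png",cv2.resize(np.hstack([a[:440,:440],cv2.resize(b,(502,440))]),(800,374)))
go("seat",[.514,.363,.194-.019],173.2)
```

```text
t 7.4 pos [0.5136 0.3634 0.2094] F [ 0.4 -0.6 -3.4] open 0.0059 grip 58.7 q [ 0.58  0.19  1.73 -0.    1.22 -0.87]
seat shift [-0.04 -0.    3.43] rot [-0.  -0.  -0.1]
```

View pics/hang2b.png

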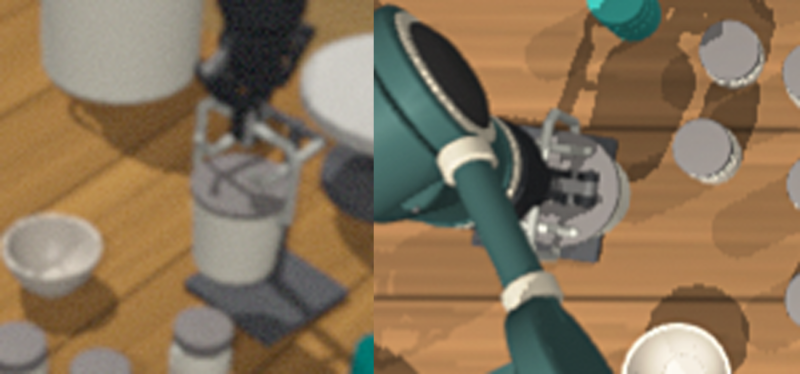

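The handle stands over both prongs (right prong tip at (315,145) in the left picture), and no contact force shows. Lowering slowly.

servo_tool --pt "0 0 1 0 0 0 0" --pt "0 0 2 0 0 0 0" --pt "0 0 2.7 0 0 0 0" --pt "0 0 3 0 0 0 0" --pt "0 0 3.2 0 0 0 0" --pt "0 0 3.3 0 0 0 0" --pt "0 0 3.3 0 0 0 0"

```text
time: 8.38
ee_pos: [0.5137, 0.3638, 0.1766]
orientation: [0.06, 0.998, 0.0, 0.0]
contact_force: [-0.6, 0.5, -3.6]
opening: 0.0058
grip_force: 58.7
```

servo_tool --pt "0 0 0.1 0 0 0 0" --pt "0 0 0.2 0 0 0 0" --pt "0 0 0.3 0 0 0 0" --pt "0 0 0.3 0 0 0 0" --pt "0 0 0.4 0 0 0 0" --pt "0 0 0.4 0 0 0 0"

```text
time: 9.12
ee_pos: [0.514, 0.3639, 0.175]
orientation: [0.06, 0.998, 0.001, 0.001]
contact_force: [-4.4, -2.3, 8.9]
opening: 0.0057
grip_force: 60.0
```

servo_tool --pt "0 0 -0.15 0 0 0 0" --pt "0 0 -0.15 0 0 0 0.05" --pt "0 0 -0.15 0 0 0 0.15" --pt "0 0 -0.15 0 0 0 0.3" --pt "0 0 -0.15 0 0 0 0.4" --pt "0 0 -0.15 0 0 0 0.4" --pt "0 0 -0.15 0 0 0 0.4" --pt "0 0 -2 0 0 0 0.4" --pt "0 0 -5 0 0 0 0.4" --pt "0 0 -9 0 0 0 0.4" --pt "0 0 -12 0 0 0 0.4" --pt "0 0 -12 0 0 0 0.4"

```text
time: 10.62
ee_pos: [0.5155, 0.3649, 0.2979]
orientation: [0.06, 0.998, 0.003, 0.004]
contact_force: [-0.2, -0.0, -0.6]
opening: 0.0342
grip_force: 0.0
```

Run:
```python
from h import *
st()
go("above B",[.628,.163,.23],77.6)
```

```text
t 10.62 pos [0.5155 0.3649 0.2979] F [-0.2 -0.  -0.6] open 0.0342 grip 0.0 q [ 0.58  0.14  1.63  0.    1.36 -0.87]
above B shift [-13.53 -18.74   6.77] rot [ 0.6  0.  95.6]
```

servo_tool --pt "-1 -1.5 0 0 0 9 0.4" --pt "-3 -4 0 0 0 19 0.6" --pt "-5 -7 0 0 0 29 0.8" --pt "-7 -10 0 0 0 39 0.85" --pt "-9 -13 0 0 0 49 0.85" --pt "-11 -15.5 0 0 0 59 0.85" --pt "-13 -18 0 0 0 69 0.85" --pt "-13.5 -18.7 2 0 0 79 0.85" --pt "-13.5 -18.7 4 0 0 89 0.85" --pt "-13.5 -18.7 6 0.5 0 95.6 0.85" --pt "-13.5 -18.7 6.8 0.5 0 95.6 0.85" --pt "-13.5 -18.7 6.8 0.5 0 95.6 0.85"

```text
time: 12.12
ee_pos: [0.6246, 0.1618, 0.2232]
orientation: [0.779, 0.627, -0.005, -0.001]
contact_force: [0.4, 0.6, -0.4]
opening: 0.0728
grip_force: 0.0
```

Run:
```python
from h import *
st()
go("B",[.628,.163,.03],77.6)
im=ctrl.get_image("top"); cv2.imwrite("pics/t1.png",im[:,:,::-1])
for b in blobs(im): print(b, "z85",atz("top",[b[:2]],.085)[0][:2],"z50",atz("top",[b[:2]],.05)[0][:2])
```

```text
t 12.12 pos [0.6246 0.1618 0.2232] F [ 0.4  0.6 -0.4] open 0.0728 grip 0.0 q [ 0.22  0.22  1.67 -0.    1.26  0.43]
B shift [ 0.32  0.44 19.32] rot [-0.4  0.4  0.1]
[263.  158.5 350. ] z85 [0.64655657 0.23899859] z50 [0.65293443 0.24357399]
```

View pics/t1.png

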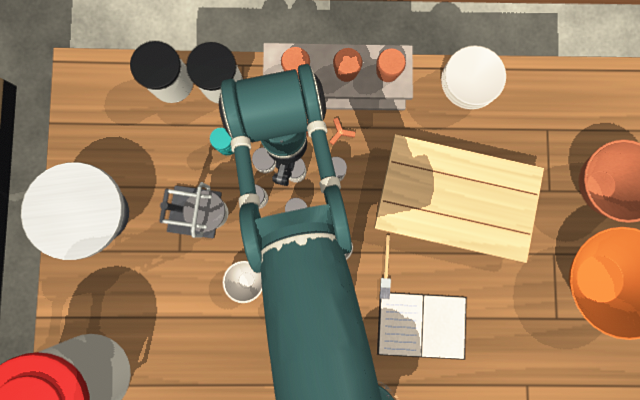

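The pail hangs at (207,212) with the handle across both prongs. Descending partway to B, then settling.

servo_tool --pt "0 0 4 0 0 0 0.85" --pt "0 0 8 0 0 0 0.85" --pt "0 0 12 0 0 0 0.85" --pt "0 0 12 0 0 0 0.85" --pt "0 0 12 0 0 0 0.85"

```text
time: 12.8
ee_pos: [0.6261, 0.1617, 0.1065]
orientation: [0.779, 0.627, -0.003, 0.0]
contact_force: [0.4, -0.6, 0.2]
opening: 0.0725
grip_force: 0.0
```

Run:
```python
from h import *
st()
go("B",[.628,.163,.03],77.6)
```

```text
t 12.8 pos [0.6261 0.1617 0.1065] F [ 0.4 -0.6  0.2] open 0.0725 grip 0.0 q [ 0.22  0.31  1.78 -0.    1.05  0.43]
B shift [0.2  0.18 7.65] rot [-0.1  0.3 -0. ]
```

servo_tool --pt "0.2 0.2 3 0 0.2 0 0.85" --pt "0.2 0.2 6 0 0.2 0 0.85" --pt "0.2 0.2 7.6 0 0.2 0 0.85" --pt "0.2 0.2 7.6 0 0.2 0 0.85" --pt "0.2 0.2 7.6 0 0.2 0 0.7" --pt "0.2 0.2 7.6 0 0.2 0 0.5" --pt "0.2 0.2 7.6 0 0.2 0 0.5" --pt "0.2 0.2 7.6 0 0.2 0 0.5" --pt "0.2 0.2 7.1 0 0.2 0 0.5" --pt "0.2 0.2 3 0 0.2 0 0.5" --pt "0.2 0.2 -3 0 0.2 0 0.5" --pt "0.2 0.2 -9.4 0 0.2 0 0.5" --squeeze 40

```text
time: 14.3
ee_pos: [0.6262, 0.1629, 0.1969]
orientation: [0.78, 0.626, -0.004, -0.002]
contact_force: [1.0, -0.2, -2.5]
opening: 0.053
grip_force: 42.1
```

Run:
```python
from h import *
st()
go("slot1",[.5872,-.3463,.2],77.6)
```

```text
t 14.3 pos [0.6262 0.1629 0.1969] F [ 1.  -0.2 -2.5] open 0.053 grip 42.1 q [0.22 0.24 1.7  0.   1.21 0.43]
slot1 shift [-50.57   7.16  -0.19] rot [-0.5  0.2 -0. ]
```

servo_tool --pt "-3 0.5 0 0 0 0 0.5" --pt "-8 1.2 0 0 0 0 0.5" --pt "-13 2 0 0 0 0 0.5" --pt "-19 3 0 0 0 0 0.5" --pt "-25 4 0 0 0 0 0.5" --pt "-31 5 0 0 0 0 0.5" --pt "-37 6 0 0 0 0 0.5" --pt "-43 6.7 0 0 0 0 0.5" --pt "-48 7.2 0 0 0 0 0.5" --pt "-50.6 7.2 0 0 0 0 0.5" --pt "-50.6 7.2 3 0 0 0 0.5" --pt "-50.6 7.2 6 0 0 0 0.5"

```text
time: 15.8
ee_pos: [0.5883, -0.3463, 0.1369]
orientation: [0.78, 0.626, -0.002, -0.001]
contact_force: [-0.2, -0.7, -3.7]
opening: 0.0536
grip_force: 42.3
```

servo_tool --pt "0 0 1 0 0 0 0.5" --pt "0 0 2 0 0 0 0.5" --pt "0 0 2 0 0 0 0.5" --pt "0 0 2 0 0 0 0.5"

```text
time: 16.3
ee_pos: [0.5892, -0.3467, 0.1189]
orientation: [0.779, 0.626, -0.002, -0.0]
contact_force: [-0.3, -0.7, -2.8]
opening: 0.053
grip_force: 42.3
```

Run:
```python
from h import *
st()
go("slot1",[.5872,-.3463,.0915],77.6)
```

```text
t 16.3 pos [ 0.5892 -0.3467  0.1189] F [-0.3 -0.7 -2.8] open 0.053 grip 42.3 q [-0.57  0.37  1.69 -0.    1.09 -0.35]
slot1 shift [ 0.01 -0.2   2.74] rot [-0.2  0.2 -0. ]
```

servo_tool --pt "0 -0.2 1 0 0.2 0 0.5" --pt "0 -0.2 1.8 0 0.2 0 0.5" --pt "0 -0.2 2.4 0 0.2 0 0.5" --pt "0 -0.2 2.6 0 0.2 0 0.5" --pt "0 -0.2 2.75 0 0.2 0 0.5" --pt "0 -0.2 2.75 0 0.2 0 0.5"

```text
time: 17.05
ee_pos: [0.5866, -0.3462, 0.0906]
orientation: [0.78, 0.626, -0.001, -0.002]
contact_force: [-1.4, 0.6, -0.4]
opening: 0.0532
grip_force: 42.6
```

servo_tool --pt "0 0 0 0 0 0 0.62" --pt "0 0 0 0 0 0 0.7" --pt "0 0 0 0 0 0 0.8" --pt "0 0 0 0 0 0 0.8" --pt "0 0 -1 0 0 0 0.8" --pt "0 0 -4 0 0 0 0.8" --pt "0 0 -9 0 0 0 0.85" --pt "0 0 -12 0 0 0 0.85" --pt "0 0 -12 0 0 0 0.85"

```text
time: 18.18
ee_pos: [0.5891, -0.3478, 0.2153]
orientation: [0.78, 0.626, 0.0, 0.002]
contact_force: [-0.5, -0.4, -1.0]
opening: 0.0723
grip_force: 0.0
```

Run:
```python
from h import *
st()
go("aboveC",[.6265,.0643,.14],77.6)
```

```text
t 18.18 pos [ 0.5891 -0.3478  0.2153] F [-0.5 -0.4 -1. ] open 0.0723 grip 0.0 q [-0.57  0.29  1.6  -0.    1.25 -0.35]
aboveC shift [41.06 -5.25  7.44] rot [ 0.2  0.1 -0. ]
```

servo_tool --pt "5 -0.7 0 0 0 0 0.85" --pt "11 -1.4 0 0 0 0 0.85" --pt "17 -2.2 0 0 0 0 0.85" --pt "23 -3 0 0 0 0 0.85" --pt "29 -3.7 0 0 0 0 0.85" --pt "35 -4.5 0 0 0 0 0.85" --pt "40 -5.2 0 0 0 0 0.85" --pt "41.1 -5.2 1 0 0 0 0.85" --pt "41.1 -5.2 5 0 0 0 0.85" --pt "41.1 -5.2 7.4 0 0 0 0.85" --pt "41.1 -5.2 7.4 0 0 0 0.85" --pt "41.1 -5.2 7.4 0 0 0 0.85"

```text
time: 19.68
ee_pos: [0.6246, 0.0657, 0.1371]
orientation: [0.78, 0.626, -0.001, -0.002]
contact_force: [-0.2, 0.6, 0.7]
opening: 0.0725
grip_force: 0.0
```

Run:
```python
from h import *
st()
go("C",[.6265,.0643,.03],77.6)
```

```text
t 19.68 pos [0.6246 0.0657 0.1371] F [-0.2  0.6  0.7] open 0.0725 grip 0.0 q [0.06 0.25 1.8  0.   1.09 0.28]
C shift [-0.1   0.27 10.7 ] rot [-0.3 -0.1 -0.1]
```

servo_tool --pt "0 0.1 4 0 0 0 0.85" --pt "0 0.2 8 0 0 0 0.85" --pt "0 0.2 10.2 0 0 0 0.85" --pt "0 0.2 10.7 0 0 0 0.85" --pt "0 0.2 10.7 0 0 0 0.7" --pt "0 0.2 10.7 0 0 0 0.5" --pt "0 0.2 10.7 0 0 0 0.5" --pt "0 0.2 10.7 0 0 0 0.5" --pt "0 0.2 10.2 0 0 0 0.5" --pt "0 0.2 6 0 0 0 0.5" --pt "0 0.2 0 0 0 0 0.5" --pt "0 0.2 -6 0 0 0 0.5"

```text
time: 21.18
ee_pos: [0.6251, 0.0658, 0.1971]
orientation: [0.78, 0.626, -0.002, -0.003]
contact_force: [1.6, -0.1, -1.1]
opening: 0.053
grip_force: 42.3
```

Run:
```python
from h import *
st()
go("slot2",[.6007,-.2848,.13],77.6)
```

```text
t 21.18 pos [0.6251 0.0658 0.1971] F [ 1.6 -0.1 -1.1] open 0.053 grip 42.3 q [0.06 0.21 1.74 0.   1.2  0.28]
slot2 shift [-34.77   5.22   6.65] rot [-0.5 -0.  -0. ]
```

servo_tool --pt "-3 0.5 0 0 0 0 0.5" --pt "-8 1.2 0 0 0 0 0.5" --pt "-13 2 0 0 0 0 0.5" --pt "-18 3 0 0 0 0 0.5" --pt "-23 3.7 0 0 0 0 0.5" --pt "-28 4.5 0 0 0 0 0.5" --pt "-32 5 0 0 0 0 0.5" --pt "-34.7 5.2 0 0 0 0 0.5" --pt "-34.7 5.2 0 0 0 0 0.5" --pt "-34.7 5.2 0 0 0 0 0.5" --pt "-34.7 5.2 0 0 0 0 0.5"

```text
time: 22.55
ee_pos: [0.6025, -0.2829, 0.1958]
orientation: [0.779, 0.627, -0.001, -0.003]
contact_force: [0.0, -0.2, -1.6]
opening: 0.0533
grip_force: 42.4
```

Run:
```python
from h import *
st()
go("slot2",[.6007,-.2848,.0915],77.6)
```

```text
t 22.55 pos [ 0.6025 -0.2829  0.1958] F [ 0.  -0.2 -1.6] open 0.0533 grip 42.4 q [-0.48  0.27  1.66  0.    1.22 -0.26]
slot2 shift [-0.24 -0.08 10.43] rot [-0.3 -0.1  0. ]
```

servo_tool --pt "-0.2 0 3 0 0 0 0.5" --pt "-0.2 -0.1 6 0 0 0 0.5" --pt "-0.2 -0.1 8.5 0 0 0 0.5" --pt "-0.2 -0.1 9.7 0 0 0 0.5" --pt "-0.2 -0.1 10.2 0 0 0 0.5" --pt "-0.2 -0.1 10.4 0 0 0 0.5" --pt "-0.2 -0.1 10.4 0 0 0 0.5" --pt "-0.2 -0.1 10.4 0 0 0 0.5"

```text
time: 23.55
ee_pos: [0.6012, -0.2861, 0.0931]
orientation: [0.78, 0.626, -0.001, -0.002]
contact_force: [-0.4, 0.2, -2.0]
opening: 0.0533
grip_force: 42.4
```

servo_tool --pt "0 0 0.1 0 0 0 0.5" --pt "0 0 0.15 0 0 0 0.5" --pt "0 0 0.2 0 0 0 0.5" --pt "0 0 0.2 0 0 0 0.5"

```text
time: 24.05
ee_pos: [0.6011, -0.2861, 0.092]
orientation: [0.78, 0.626, -0.001, -0.002]
contact_force: [-3.1, 1.2, 7.5]
opening: 0.0529
grip_force: 42.9
```

servo_tool --pt "0 0 -0.1 0 0 0 0.62" --pt "0 0 -0.1 0 0 0 0.75" --pt "0 0 -0.1 0 0 0 0.8" --pt "0 0 -1.5 0 0 0 0.8" --pt "0 0 -6 0 0 0 0.85" --pt "0 0 -11 0 0 0 0.85" --pt "4 -1.5 -12 0 0 0 0.85" --pt "10 -4 -12 0 0 0 0.85" --pt "16 -6.5 -12 0 0 0 0.85" --pt "22 -9 -12 0 0 0 0.85" --pt "28 -11 -12 0 0 0 0.85" --pt "33 -13 -12 0 0 0 0.85"

```text
time: 25.55
ee_pos: [0.5453, 0.0662, 0.2126]
orientation: [0.78, 0.626, -0.0, -0.002]
contact_force: [1.4, 0.5, 0.6]
opening: 0.0728
grip_force: 0.0
```

Run:
```python
from h import *
st()
go("aboveE",[.5266,.1581,.14],77.6)
```

```text
t 25.55 pos [0.5453 0.0662 0.2126] F [1.4 0.5 0.6] open 0.0728 grip 0.0 q [0.07 0.04 1.89 0.   1.21 0.29]
aboveE shift [ 8.55 -3.79  7.29] rot [-0.2 -0.1 -0.1]
```

servo_tool --pt "5 -2 0 0 0 0 0.85" --pt "8.7 -3.8 0 0 0 0 0.85" --pt "8.7 -3.8 2 0 0 0 0.85" --pt "8.7 -3.8 7 0 0 0 0.85" --pt "8.7 -3.8 7.3 0 0 0 0.85" --pt "8.7 -3.8 7.3 0 0 0 0.85"

```text
time: 26.3
ee_pos: [0.5269, 0.1568, 0.1389]
orientation: [0.78, 0.626, -0.001, -0.002]
contact_force: [0.3, 0.1, -0.2]
opening: 0.0724
grip_force: 0.0
```

Run:
```python
from h import *
st()
go("E",[.5266,.1581,.03],77.6)
```

```text
t 26.3 pos [0.5269 0.1568 0.1389] F [ 0.3  0.1 -0.2] open 0.0724 grip 0.0 q [0.24 0.11 1.97 0.   1.07 0.46]
E shift [ 0.11 -0.   10.89] rot [-0.3 -0.1 -0.1]
```

servo_tool --pt "0.1 0 4 0 0 0 0.85" --pt "0.1 0 8 0 0 0 0.85" --pt "0.1 0 10.4 0 0 0 0.85" --pt "0.1 0 10.9 0 0 0 0.85" --pt "0.1 0 10.9 0 0 0 0.7" --pt "0.1 0 10.9 0 0 0 0.5" --pt "0.1 0 10.9 0 0 0 0.5" --pt "0.1 0 10.9 0 0 0 0.5" --pt "0.1 0 10.4 0 0 0 0.5" --pt "0.1 0 6 0 0 0 0.5" --pt "0.1 0 0 0 0 0 0.5" --pt "0.1 0 -6 0 0 0 0.5"

```text
time: 27.8
ee_pos: [0.5262, 0.1582, 0.1996]
orientation: [0.78, 0.626, -0.002, -0.003]
contact_force: [1.5, 0.3, -2.3]
opening: 0.0532
grip_force: 42.9
```

servo_tool --pt "-3 1.4 0 0 0 0 0.5" --pt "-7 3.5 0 0 0 0 0.5" --pt "-12 6 0 0 0 0 0.5" --pt "-17 8 0 0 0 0 0.5" --pt "-22 10 0 0 0 0 0.5" --pt "-27 12.5 0 0 0 0 0.5" --pt "-32 15 0 0 0 0 0.5" --pt "-35.4 16.7 0 0 0 0 0.5" --pt "-35.4 16.7 0 0 0 0 0.5" --pt "-35.4 16.7 0 0 0 0 0.5" --pt "-35.4 16.7 0 0 0 0 0.5"

```text
time: 29.18
ee_pos: [0.6136, -0.2219, 0.197]
orientation: [0.779, 0.627, -0.001, -0.003]
contact_force: [-0.1, -0.5, -1.4]
opening: 0.0533
grip_force: 43.0
```

Run:
```python
from h import *
st()
go("slot3",[.6143,-.2232,.0915],77.6)
```

```text
t 29.18 pos [ 0.6136 -0.2219  0.197 ] F [-0.1 -0.5 -1.4] open 0.0533 grip 43.0 q [-0.39  0.25  1.69  0.    1.21 -0.17]
slot3 shift [-0.13  0.16 10.55] rot [-0.3 -0.1  0. ]
```

servo_tool --pt "-0.1 0.1 3 0 0 0 0.5" --pt "-0.1 0.1 6 0 0 0 0.5" --pt "-0.1 0.1 8.5 0 0 0 0.5" --pt "-0.1 0.1 9.7 0 0 0 0.5" --pt "-0.1 0.1 10.2 0 0 0 0.5" --pt "-0.1 0.1 10.4 0 0 0 0.5" --pt "-0.1 0.1 10.5 0 0 0 0.5" --pt "-0.1 0.1 10.5 0 0 0 0.5"

```text
time: 30.18
ee_pos: [0.6147, -0.2245, 0.0931]
orientation: [0.78, 0.626, -0.001, -0.002]
contact_force: [0.2, 1.1, -1.3]
opening: 0.0531
grip_force: 43.0
```

servo_tool --pt "0 0 0.1 0 0 0 0.5" --pt "0 0 0.1 0 0 0 0.62" --pt "0 0 0.1 0 0 0 0.75" --pt "0 0 0.1 0 0 0 0.8" --pt "0 0 -1.5 0 0 0 0.8" --pt "0 0 -6 0 0 0 0.85" --pt "0 0 -11 0 0 0 0.85" --pt "4 -1.5 -12 0 0 0 0.85" --pt "10 -4 -12 0 0 0 0.85" --pt "16 -6 -12 0 0 0 0.85" --pt "22 -8 -12 0 0 0 0.85" --pt "28 -10 -12 0 0 0 0.85"

```text
time: 31.68
ee_pos: [0.578, 0.0677, 0.2148]
orientation: [0.78, 0.626, -0.0, -0.002]
contact_force: [0.3, 0.4, -0.1]
opening: 0.0729
grip_force: 0.0
```

servo_tool --pt "6 -2 0 0 0 0 0.85" --pt "12 -4 0 0 0 0 0.85" --pt "17 -5.6 0 0 0 0 0.85" --pt "17.9 -5.8 0 0 0 0 0.85" --pt "17.9 -5.8 3 0 0 0 0.85" --pt "17.9 -5.8 7 0 0 0 0.85" --pt "17.9 -5.8 7.3 0 0 0 0.85" --pt "17.9 -5.8 7.3 0 0 0 0.85" --pt "17.9 -5.8 7.3 0 0 0 0.85"

```text
time: 32.8
ee_pos: [0.5612, 0.2535, 0.1431]
orientation: [0.78, 0.626, 0.001, -0.002]
contact_force: [0.7, -0.8, -0.4]
opening: 0.0725
grip_force: 0.0
```

Run:
```python
from h import *
st()
go("D",[.5581,.2587,.03],77.6)
```

```text
t 32.8 pos [0.5612 0.2535 0.1431] F [ 0.7 -0.8 -0.4] open 0.0725 grip 0.0 q [0.38 0.22 1.83 0.   1.09 0.6 ]
D shift [ 0.41 -0.39 11.31] rot [-0.1 -0.2 -0.1]
```

servo_tool --pt "0.3 -0.3 2 0 0 0 0.85" --pt "0.3 -0.3 3 0 0 0 0.85" --pt "0.3 -0.3 3 0 0 0 0.85" --pt "0.3 -0.3 3 0 0 0 0.85"

```text
time: 33.3
ee_pos: [0.5571, 0.2569, 0.1104]
orientation: [0.78, 0.626, -0.001, -0.002]
contact_force: [-0.5, 1.3, -0.6]
opening: 0.0724
grip_force: 0.0
```

Run:
```python
from h import *
st()
go("D",[.5581,.2587,.03],77.6)
```

```text
t 33.3 pos [0.5571 0.2569 0.1104] F [-0.5  1.3 -0.6] open 0.0724 grip 0.0 q [0.39 0.25 1.85 0.   1.04 0.6 ]
D shift [0.19 0.1  8.04] rot [-0.3 -0.1 -0. ]
```

servo_tool --pt "0.1 0.1 3 0 0 0 0.85" --pt "0.1 0.1 6 0 0 0 0.85" --pt "0.1 0.1 7.7 0 0 0 0.85" --pt "0.1 0.1 8 0 0 0 0.85" --pt "0.1 0.1 8 0 0 0 0.7" --pt "0.1 0.1 8 0 0 0 0.5" --pt "0.1 0.1 8 0 0 0 0.5" --pt "0.1 0.1 8 0 0 0 0.5" --pt "0.1 0.1 7.5 0 0 0 0.5" --pt "0.1 0.1 3 0 0 0 0.5" --pt "0.1 0.1 -3 0 0 0 0.5" --pt "0.1 0.1 -8.8 0 0 0 0.5"

```text
time: 34.8
ee_pos: [0.5578, 0.257, 0.1993]
orientation: [0.78, 0.626, -0.002, -0.003]
contact_force: [0.5, 0.5, -1.9]
opening: 0.0531
grip_force: 42.3
```

servo_tool --pt "-3 1.2 0 0 0 0 0.5" --pt "-7 3 0 0 0 0 0.5" --pt "-12 5 0 0 0 0 0.5" --pt "-17 7 0 0 0 0 0.5" --pt "-22 9 0 0 0 0 0.5" --pt "-27 11 0 0 0 0 0.5" --pt "-32 13 0 0 0 0 0.5" --pt "-37 15 0 0 0 0 0.5" --pt "-39.5 15.8 0 0 0 0 0.5" --pt "-39.5 15.8 0 0 0 0 0.5" --pt "-39.5 15.8 0 0 0 0 0.5" --pt "-39.5 15.8 0 0 0 0 0.5"

```text
time: 36.3
ee_pos: [0.6276, -0.1609, 0.197]
orientation: [0.779, 0.627, -0.001, -0.003]
contact_force: [0.7, 0.6, -1.5]
opening: 0.0528
grip_force: 42.3
```

Run:
```python
from h import *
st()
go("slot4",[.6278,-.1617,.0915],77.6)
```

```text
t 36.3 pos [ 0.6276 -0.1609  0.197 ] F [ 0.7  0.6 -1.5] open 0.0528 grip 42.3 q [-0.29  0.24  1.7   0.    1.21 -0.07]
slot4 shift [-0.09  0.1  10.55] rot [-0.3 -0.1  0. ]
```

servo_tool --pt "-0.1 0.1 3 0 0 0 0.5" --pt "-0.1 0.1 6 0 0 0 0.5" --pt "-0.1 0.1 8.5 0 0 0 0.5" --pt "-0.1 0.1 9.7 0 0 0 0.5" --pt "-0.1 0.1 10.2 0 0 0 0.5" --pt "-0.1 0.1 10.4 0 0 0 0.5" --pt "-0.1 0.1 10.5 0 0 0 0.5" --pt "-0.1 0.1 10.5 0 0 0 0.5"

```text
time: 37.3
ee_pos: [0.6287, -0.1635, 0.0931]
orientation: [0.78, 0.626, -0.001, -0.002]
contact_force: [0.6, 1.3, -2.4]
opening: 0.0534
grip_force: 42.3
```

servo_tool --pt "0 0 0.1 0 0 0 0.5" --pt "0 0 0.15 0 0 0 0.5" --pt "0 0 0.1 0 0 0 0.62" --pt "0 0 0.1 0 0 0 0.75" --pt "0 0 0.1 0 0 0 0.8" --pt "0 0 -1.5 0 0 0 0.8" --pt "0 0 -6 0 0 0 0.85" --pt "0 0 -11 0 0 0 0.85" --pt "5 -1 -12 0 0 0 0.85" --pt "10 -2 -12 0 0 0 0.85" --pt "14 -3 -12 0 0 0 0.85" --pt "14 -3 -12 0 0 0 0.85"

```text
time: 38.8
ee_pos: [0.6298, -0.0175, 0.214]
orientation: [0.778, 0.628, -0.0, -0.002]
contact_force: [-0.6, -0.7, 0.8]
opening: 0.0725
grip_force: 0.0
```

Run:
```python
from h import *
st()
im=ctrl.get_image("top"); cv2.imwrite("pics/t2.png",im[:,:,::-1])
c=np.array([.5586,-.2432]);ex=np.array([.9767,-.2145]);ey=np.array([.2145,.9767])
for b in blobs(im):
    P=[atz("top",[b[:2]],z)[0][:2] for z in (.145,.085,.05)]
    print(b,"shelf z145",np.round([(P[0]-c)@ex,(P[0]-c)@ey],4),"z85",P[1],"z50",P[2])
```

```text
t 38.8 pos [ 0.6298 -0.0175  0.214 ] F [-0.6 -0.7  0.8] open 0.0725 grip 0.0 q [-0.07  0.19  1.72  0.    1.23  0.14]
[263.5 158.5 408. ] shelf z145 [-0.0263  0.4787] z85 [0.64656978 0.23779966] z50 [0.65294807 0.24233532]
[466.5 171.5 371. ] shelf z145 [0.0484 0.0209] z85 [ 0.61973169 -0.25330625] z50 [ 0.6252203  -0.26505079]
[491.  178.5 445. ] shelf z145 [ 0.0451 -0.037 ] z85 [ 0.60316223 -0.31245795] z50 [ 0.60810157 -0.32616337]
[514.5 182.5 383. ] shelf z145 [ 0.048  -0.0912] z85 [ 0.59390693 -0.36926048] z50 [ 0.59853945 -0.38484891]
[296. 251. 414.] shelf z145 [-0.2132  0.3594] z85 [0.42579192 0.15673877] z50 [0.42485141 0.15858725]
```

View pics/t2.png

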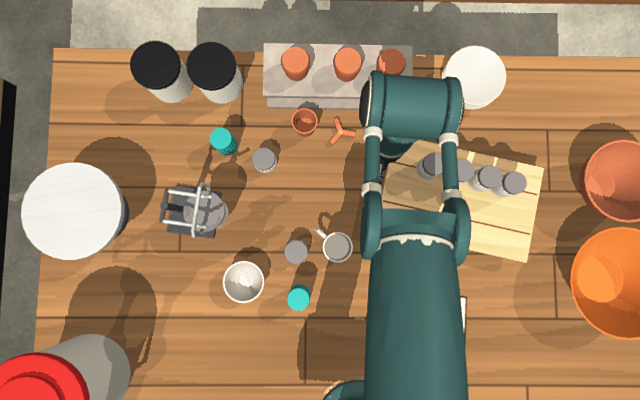

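Top view: pail hung at (207,212), jars in line on the shelf (430,166)–(514,182), tubs unmoved at (263,158) and (296,251), and the bystanders in place. Next tub A.

servo_tool --pt "5 -0.7 0 0 0 0 0.85" --pt "11 -1.5 0 0 0 0 0.9" --pt "17 -2.2 0 0 0 0 0.9" --pt "22 -3 0 0 0 0 0.9" --pt "26 -3.3 0 0 0 0 0.9" --pt "26 -3.3 3 0 0 0 0.9" --pt "26 -3.3 7 0 0 0 0.9" --pt "26 -3.3 9.3 0 0 0 0.9" --pt "26 -3.3 9.3 0 0 0 0.9" --pt "26 -3.3 9.3 0 0 0 0.9" --pt "26 -3.3 9.3 0 0 0 0.9"

```text
time: 40.22
ee_pos: [0.6545, 0.2409, 0.1224]
orientation: [0.78, 0.626, 0.001, -0.002]
contact_force: [0.8, 0.1, 0.5]
opening: 0.0767
grip_force: 0.0
```

Run:
```python
from h import *
st()
go("A",[.6525,.242,.012],77.6)
im=ctrl.get_image("top"); cv2.imwrite("pics/t3.png",im[:,:,::-1])
for b in blobs(im): print(b,atz("top",[b[:2]],.05)[0][:2])
```

```text
t 40.23 pos [0.6545 0.2409 0.1224] F [0.8 0.1 0.5] open 0.0767 grip 0.0 q [0.32 0.38 1.65 0.   1.1  0.53]
A shift [ 0.03 -0.2  11.04] rot [-0.1 -0.2 -0.1]
[436. 166. 461.] [ 0.63841575 -0.18866467]
[464.  171.5 464. ] [ 0.62516248 -0.25876968]
[491.  178.5 450. ] [ 0.60810157 -0.32616337]
[514.5 182.5 384. ] [ 0.59853945 -0.38484891]
```

servo_tool --pt "0 -0.1 4 0 0 0 0.9" --pt "0 -0.1 8 0 0 0 0.9" --pt "0 -0.1 10.3 0 0 0 0.9" --pt "0 -0.1 11 0 0 0 0.9" --pt "0 -0.1 11 0 0 0 0.75" --pt "0 -0.1 11 0 0 0 0.55" --pt "0 -0.1 11 0 0 0 0.55" --pt "0 -0.1 11 0 0 0 0.55" --pt "0 -0.1 10.5 0 0 0 0.55" --pt "0 -0.1 6 0 0 0 0.55" --pt "0 -0.1 0 0 0 0 0.55" --pt "0 -0.1 -6 0 0 0 0.55"

```text
time: 41.78
ee_pos: [0.6513, 0.2406, 0.1807]
orientation: [0.78, 0.626, -0.002, -0.003]
contact_force: [1.8, 0.4, -0.5]
opening: 0.0571
grip_force: 43.3
```

Run:
```python
from h import *
st()
c=np.array([.5586,-.2432]);ex=np.array([.9767,-.2145]);ey=np.array([.2145,.9767])
im=cv2.imread("pics/t3.png")[:,:,::-1]
for b in blobs(im):
    P=atz("top",[b[:2]],.145)[0][:2]; print(np.round([(P-c)@ex,(P-c)@ey],4))
go("t1",[.5026,-.2647,.19],77.6)
```

```text
t 41.77 pos [0.6513 0.2406 0.1807] F [ 1.8  0.4 -0.5] open 0.0571 grip 43.3 q [0.32 0.34 1.61 0.   1.21 0.53]
[0.0452 0.0916]
[0.0471 0.0265]
[ 0.0451 -0.037 ]
[ 0.048  -0.0912]
t1 shift [-52.54  -3.63  -0.91] rot [-0.4 -0.  -0. ]
```

servo_tool --pt "-3 -0.2 -0.5 0 0 0 0.55" --pt "-8 -0.6 -0.9 0 0 0 0.55" --pt "-13 -1 -0.9 0 0 0 0.55" --pt "-19 -1.3 -0.9 0 0 0 0.55" --pt "-25 -1.7 -0.9 0 0 0 0.55" --pt "-31 -2.1 -0.9 0 0 0 0.55" --pt "-37 -2.5 -0.9 0 0 0 0.55" --pt "-43 -3 -0.9 0 0 0 0.55" --pt "-49 -3.4 -0.9 0 0 0 0.55" --pt "-52.6 -3.7 -0.9 0 0 0 0.55" --pt "-52.6 -3.7 -0.9 0 0 0 0.55" --pt "-52.6 -3.7 -0.9 0 0 0 0.55"

```text
time: 43.28
ee_pos: [0.5016, -0.2641, 0.1873]
orientation: [0.78, 0.626, -0.001, -0.004]
contact_force: [-0.8, 0.6, -1.0]
opening: 0.057
grip_force: 43.3
```

servo_tool --pt "0 0 1 0 0 0 0.55" --pt "0 0 2 0 0 0 0.55" --pt "0 0 2 0 0 0 0.55"

```text
time: 43.65
ee_pos: [0.5019, -0.2633, 0.1667]
orientation: [0.779, 0.627, -0.002, -0.004]
contact_force: [-0.7, 0.5, -0.6]
opening: 0.0571
grip_force: 43.3
```

Run:
```python
from h import *
st()
go("t1",[.5026,-.2647,.0735],77.6)
```

```text
t 43.65 pos [ 0.5019 -0.2633  0.1667] F [-0.7  0.5 -0.6] open 0.0571 grip 43.3 q [-0.53  0.12  1.9  -0.    1.13 -0.31]
t1 shift [-0.14  0.18  9.32] rot [-0.5 -0.1  0. ]
```

servo_tool --pt "0 0.1 3 0 0 0 0.55" --pt "0 0.1 6 0 0 0 0.55" --pt "0 0.1 8 0 0 0 0.55" --pt "-0.1 0.1 9 0 0 0 0.55" --pt "-0.1 0.1 9.3 0 0 0 0.55" --pt "-0.1 0.1 9.3 0 0 0 0.55"

```text
time: 44.4
ee_pos: [0.5036, -0.266, 0.0763]
orientation: [0.78, 0.626, -0.001, -0.002]
contact_force: [0.1, 0.1, -1.3]
opening: 0.057
grip_force: 43.3
```

servo_tool --pt "0 0 0.1 0 0 0 0.55" --pt "0 0 0.2 0 0 0 0.55" --pt "0 0 0.3 0 0 0 0.55" --pt "0 0 0.3 0 0 0 0.55"

```text
time: 44.9
ee_pos: [0.503, -0.2657, 0.0726]
orientation: [0.78, 0.626, -0.001, -0.002]
contact_force: [0.8, -1.0, -0.6]
opening: 0.0573
grip_force: 43.3
```

servo_tool --pt "0 0 0.1 0 0 0 0.55" --pt "0 0 0.2 0 0 0 0.55" --pt "0 0 0.2 0 0 0 0.55"

```text
time: 45.28
ee_pos: [0.5031, -0.2658, 0.0719]
orientation: [0.78, 0.626, -0.001, -0.002]
contact_force: [-3.1, 1.1, 6.9]
opening: 0.0572
grip_force: 44.2
```

servo_tool --pt "0 0 -0.1 0 0 0 0.67" --pt "0 0 -0.1 0 0 0 0.78" --pt "0 0 -0.1 0 0 0 0.85" --pt "0 0 -1.5 0 0 0 0.85" --pt "0 0 -6 0 0 0 0.85" --pt "0 0 -11 0 0 0 0.9" --pt "0 0 -13 0 0 0 0.9" --pt "5 -2 -13 0 0 0 0.9" --pt "11 -4.5 -13 0 0 0 0.9" --pt "17 -7 -13 0 0 0 0.9" --pt "23 -9.6 -13 0 0 0 0.9" --pt "27 -11.4 -13 0 0 0 0.9"

```text
time: 46.78
ee_pos: [0.4494, 0.0242, 0.2013]
orientation: [0.779, 0.626, -0.001, -0.003]
contact_force: [-0.2, 0.2, 1.0]
opening: 0.0766
grip_force: 0.0
```

Run:
```python
from h import *
st()
go("F",[.4249,.1586,.12],77.6)
im=ctrl.get_image("scene"); cv2.imwrite("pics/s4.png",im[:,:,::-1])
im=ctrl.get_image("top"); cv2.imwrite("pics/t4.png",im[:,:,::-1])
for b in blobs(im): print(b,atz("top",[b[:2]],.05)[0][:2])
print("F expected scene",proj("scene",[.4249,.1586,.05]))
a=cv2.imread("pics/s4.png")[150:270,255:435]; cv2.imwrite("pics/s4c.png",cv2.resize(a,None,fx=4,fy=4))
```

```text
t 46.77 pos [0.4494 0.0242 0.2013] F [-0.2  0.2  1. ] open 0.0766 grip 0.0 q [-0.   -0.15  2.09  0.    1.2   0.21]
F shift [12.59 -5.24  8.18] rot [-0.3 -0.1 -0. ]
[436. 166. 457.] [ 0.63841575 -0.18866467]
[464.  171.5 464. ] [ 0.62516248 -0.25876968]
[491.  178.5 450. ] [ 0.60810157 -0.32616337]
[514.5 182.5 384. ] [ 0.59853945 -0.38484891]
[475. 219. 431.] [ 0.50647147 -0.28362247]
[296. 251. 417.] [0.42485141 0.15858725]
F expected scene [[305.17749056 190.45192948]]
```

View pics/s4c.png

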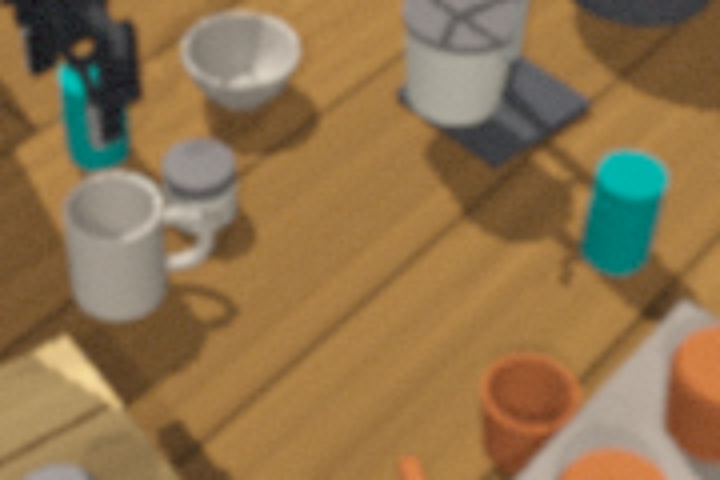

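Tub F sits unmoved at (200,180) beside the mug; no other tub is visible. Approaching F.

servo_tool --pt "5 -2 0 0 0 0 0.9" --pt "10 -4 0 0 0 0 0.9" --pt "12.7 -5.3 0 0 0 0 0.9" --pt "12.7 -5.3 2 0 0 0 0.9" --pt "12.7 -5.3 6 0 0 0 0.9" --pt "12.7 -5.3 8.2 0 0 0 0.9" --pt "12.7 -5.3 8.2 0 0 0 0.9" --pt "12.7 -5.3 8.2 0 0 0 0.9"

```text
time: 47.88
ee_pos: [0.4266, 0.1576, 0.1208]
orientation: [0.78, 0.626, -0.001, -0.002]
contact_force: [0.3, -0.0, -0.4]
opening: 0.0768
grip_force: 0.0
```

Run:
```python
from h import *
st()
go("F",[.4249,.1586,.012],77.6)
im=ctrl.get_image("scene"); cv2.imwrite("pics/s5.png",im[:,:,::-1])
a=cv2.imread("pics/s4.png").astype(int)[184:200,297:312]; b=im[:,:,::-1].astype(int)[184:200,297:312]; print(abs(a-b).mean())
```

```text
t 47.88 pos [0.4266 0.1576 0.1208] F [ 0.3 -0.  -0.4] open 0.0768 grip 0.0 q [ 0.3  -0.06  2.17  0.    1.03  0.51]
F shift [ 0.05 -0.14 10.88] rot [-0.2 -0.1 -0.1]
6.673611111111111
```

servo_tool --pt "0 -0.1 4 0 0 0 0.9" --pt "0 -0.1 8 0 0 0 0.9" --pt "0 -0.1 10.3 0 0 0 0.9" --pt "0 -0.1 10.9 0 0 0 0.9" --pt "0 -0.1 10.9 0 0 0 0.75" --pt "0 -0.1 10.9 0 0 0 0.55" --pt "0 -0.1 10.9 0 0 0 0.55" --pt "0 -0.1 10.9 0 0 0 0.55" --pt "0 -0.1 10.4 0 0 0 0.55" --pt "0 -0.1 6 0 0 0 0.55" --pt "0 -0.1 0 0 0 0 0.55" --pt "0 -0.1 -6 0 0 0 0.55"

```text
time: 49.42
ee_pos: [0.4241, 0.1576, 0.1812]
orientation: [0.78, 0.626, -0.002, -0.003]
contact_force: [2.0, 1.1, -1.7]
opening: 0.0572
grip_force: 43.5
```

servo_tool --pt "-2 1 -0.5 0 0 0 0.55" --pt "-6 3 -0.9 0 0 0 0.55" --pt "-11 5.5 -0.9 0 0 0 0.55" --pt "-16 8 -0.9 0 0 0 0.55" --pt "-21 10.5 -0.9 0 0 0 0.55" --pt "-26 13 -0.9 0 0 0 0.55" --pt "-31 15.5 -0.9 0 0 0 0.55" --pt "-33.1 16.7 -0.9 0 0 0 0.55" --pt "-33.1 16.7 -0.9 0 0 0 0.55" --pt "-33.1 16.7 1 0 0 0 0.55" --pt "-33.1 16.7 1 0 0 0 0.55" --pt "-33.1 16.7 1 0 0 0 0.55"

```text
time: 50.92
ee_pos: [0.5162, -0.1999, 0.1681]
orientation: [0.779, 0.627, -0.001, -0.003]
contact_force: [0.1, 0.6, -1.1]
opening: 0.0571
grip_force: 43.7
```

Run:
```python
from h import *
st()
go("t2",[.5168,-.2003,.0735],77.6)
```

```text
t 50.92 pos [ 0.5162 -0.1999  0.1681] F [ 0.1  0.6 -1.1] open 0.0571 grip 43.7 q [-0.41  0.09  1.93  0.    1.13 -0.2 ]
t2 shift [-0.04  0.13  9.45] rot [-0.4 -0.1  0. ]
```

servo_tool --pt "0 0.1 3 0 0 0 0.55" --pt "0 0.1 6 0 0 0 0.55" --pt "0 0.1 8 0 0 0 0.55" --pt "0 0.1 9 0 0 0 0.55" --pt "0 0.1 9.3 0 0 0 0.55" --pt "0 0.1 9.5 0 0 0 0.55" --pt "0 0.1 9.55 0 0 0 0.55" --pt "0 0.1 9.55 0 0 0 0.55"

```text
time: 51.92
ee_pos: [0.5177, -0.2014, 0.0738]
orientation: [0.78, 0.626, -0.001, -0.002]
contact_force: [-0.5, 0.0, -1.4]
opening: 0.0573
grip_force: 43.7
```

servo_tool --pt "0 0 0.1 0 0 0 0.55" --pt "0 0 0.2 0 0 0 0.55" --pt "0 0 0.2 0 0 0 0.55"

```text
time: 52.3
ee_pos: [0.5176, -0.2014, 0.0727]
orientation: [0.78, 0.626, -0.001, -0.002]
contact_force: [-3.6, 0.1, 6.7]
opening: 0.0571
grip_force: 44.6
```

Seated. Releasing, then moving clear for a look.

servo_tool --pt "0 0 -0.1 0 0 0 0.67" --pt "0 0 -0.1 0 0 0 0.78" --pt "0 0 -0.1 0 0 0 0.85" --pt "0 0 -1.5 0 0 0 0.85" --pt "0 0 -6 0 0 0 0.85" --pt "0 0 -11 0 0 0 0.85" --pt "0 0 -14 0 0 0 0.85" --pt "5 -1 -15 0 0 0 0.85" --pt "11 -2 -15 0 0 0 0.85" --pt "17 -3 -15 0 0 0 0.85" --pt "23 -4 -15 0 0 0 0.85" --pt "26 -5 -15 0 0 0 0.85"

```text
time: 53.8
ee_pos: [0.5254, 0.0659, 0.2231]
orientation: [0.779, 0.627, -0.0, -0.002]
contact_force: [0.2, 0.0, 0.7]
opening: 0.0725
grip_force: 0.0
```

Run:
```python
from h import *
st()
im=ctrl.get_image("top"); cv2.imwrite("pics/t6.png",im[:,:,::-1])
im=ctrl.get_image("scene"); cv2.imwrite("pics/s6.png",im[:,:,::-1])
a=cv2.imread("pics/t6.png")[130:260,370:550]; b=cv2.imread("pics/s6.png")[220:390,130:330]
a=cv2.resize(a,None,fx=4,fy=4,interpolation=cv2.INTER_CUBIC); b=cv2.resize(b,None,fx=4,fy=4,interpolation=cv2.INTER_CUBIC)[:590]
cv2.imwrite("pics/t6c.png",a); cv2.imwrite("pics/s6c.png",b)
```

```text
t 53.8 pos [0.5254 0.0659 0.2231] F [0.2 0.  0.7] open 0.0725 grip 0.0 q [ 0.08 -0.    1.92  0.    1.23  0.29]
```

View pics/t6c.png

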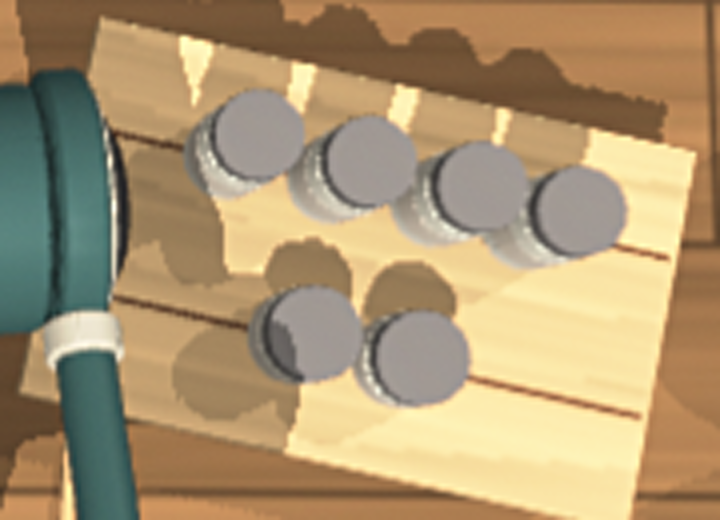

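View pics/s6c.png

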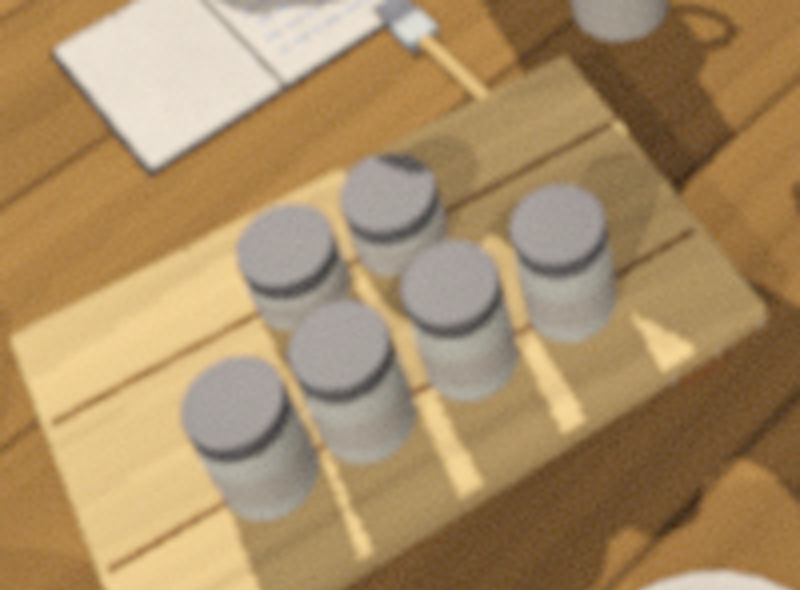

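Run:
```python
from h import *
c=np.array([.5586,-.2432]);ex=np.array([.9767,-.2145]);ey=np.array([.2145,.9767])
for L,S,z in (([(260,135),(371,162),(482,187),(577,212)],[(559,228),(451,288),(343,345),(236,407)],.145),([(312,333),(420,358)],[(391,200),(288,252)],.11)):
    t=np.array(L)/4+[370,130]-.375; s=np.array(S)/4+[130,220]-.375
    P=atz("top",t,z)[:,:2]-c; Q=atz("scene",s,z)[:,:2]-c; T=tri(s,t)
    print(np.round(np.c_[P@ex,P@ey,Q@ex,Q@ey,T[:,2]],4)); print("pitch top",np.round(np.hypot(*np.diff(P,axis=0).T),4),"scene",np.round(np.hypot(*np.diff(Q,axis=0).T),4))
```

```text
[[ 0.0504  0.0959  0.0539  0.0929  0.1404]
 [ 0.0494  0.0307  0.0537  0.0266  0.139 ]
 [ 0.0494 -0.0341  0.0521 -0.0352  0.142 ]
 [ 0.0474 -0.0898  0.0534 -0.0945  0.137 ]]
pitch top [0.0652 0.0648 0.0558] scene [0.0663 0.0618 0.0593]
[[-0.0498  0.0349 -0.0419  0.0294  0.0999]
 [-0.0501 -0.0298 -0.0431 -0.035   0.1009]]
pitch top [0.0648] scene [0.0645]
```

Both crops show four jars on the back line and two tubs on the front line, upright, with gaps of about 2–12 mm. I'll wait a second, then take one last full view.

servo_tool --pt "0 0 -5 0 0 0 0.85" --pt "0 0 -5 0 0 0 0.85" --pt "0 0 -5 0 0 0 0.85" --pt "0 0 -5 0 0 0 0.85" --pt "0 0 -5 0 0 0 0.85" --pt "0 0 -5 0 0 0 0.85" --pt "0 0 -5 0 0 0 0.85" --pt "0 0 -5 0 0 0 0.85"

```text
time: 54.9
ee_pos: [0.5254, 0.063, 0.2717]
orientation: [0.78, 0.626, -0.001, -0.002]
contact_force: [-0.1, 0.7, 0.2]
opening: 0.0727
grip_force: 0.0
```

Run:
```python
from h import *
st(); shot("scene","final",(60,100,460,400),2)
```

```text
t 54.9 pos [0.5254 0.063  0.2717] F [-0.1  0.7  0.2] open 0.0727 grip 0.0 q [ 0.07 -0.03  1.86  0.    1.32  0.29]
```

View pics/final.png

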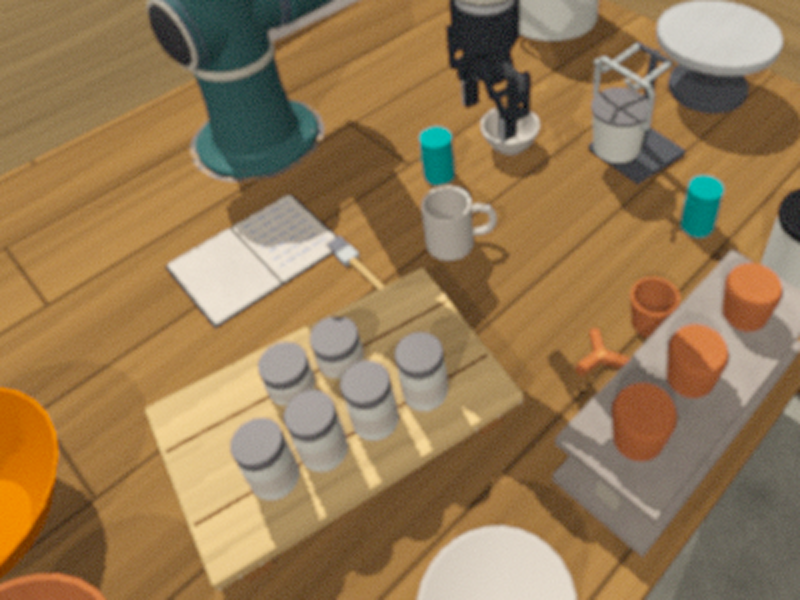

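The pail hangs at (625,110), both rows stand on the shelf at (260,455)–(420,370) and (287,370)–(335,345), and the bystanders are unmoved. Handing in.

```bash
python3 -c "
from workcell import ctrl
print(ctrl.job_done())"
```

```text
the job is handed in; nothing more can be done
None
```

Job handed in at about 55 s: the pail hangs by its handle over both prongs, four jars stand on the back line and two tubs on the front line (gaps about 2–12 mm by camera), and nothing else was touched.

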